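# Gauge the height of a mortar prism on the comparator stand

### The arm

A 6-joint arm with a two-finger parallel gripper is mounted at the origin on a cart in front of the work surface, level with it; the furniture and walls round the work are solid. World frame = base frame: x ahead of the robot, y to its left, z up, the work surface at z = 0. Lengths are in mm, angles in rad, forces in N, time in s.
With the tool pointing down it reaches from about 350 to 875 mm from the base axis. Payload 4.2 kg.
Tool frame: the origin (TCP) lies at the very end of the fingers, on their centre line; the grasp point (between the pads) lies 19 mm behind it; z points along the fingers, y is the line along which they close (so a half turn about z gives the same grasp; the last joint's range is limited). The gripper opens to 85 mm and grips with 20 to 120 N. Pads are 22 mm wide; open, the fingers measure 114 mm over their backs; the gripper's body (76 mm by 85 mm) begins 54 mm behind the grasp point. The pads swing forward as they close: fully open they stand 13 mm farther back than shut.
Start: joints at [1.59, 0.385, 0.008, 0, -1.194, -0.259], TCP at [148.411, 607.102, 231.312] pointing down, gripper open.
Joint ranges: [-3.14, 3.14], [-1.21, 2.06], [-1.07, 1.41], [-3.16, 2.05], [-2.99, -0.16], [-3.1, 3.1]. Speed limits (rad/s): [2.79, 2.79, 3.14, 3.14, 3.14, 3.14].

### API

Orientations are given as a unit quaternion [x, y, z, w].
In Python, from bench import arm, optics gives the robot as it stands. The module is installed in compiled form; this text tells all that it offers.
- The arm moves only by the tool step_arm, never from a script. Its argument "motion" is a list of rows, each an object with "dr": the turn, a rotation vector about the tool's x, y, z in units of 8 degrees (1.0 is 8 degrees), a list of three; "slide": the shift along the tool's x, y, z in mm, a list of three; "jaw": the finger opening in mm, from 0 to 85.4. A call has exactly 8 rows; each row is the pose to reach, as a shift and turn from the pose commanded when the call began, along the tool's axes at that moment; what a row does not reach only later rows make up. A row lasts 1/8 s, in which the tool goes at most 62.5 mm and 10.7 degrees, less where a joint would pass 70% of its speed; a pose out of reach is approached as far as the arm can. A call with a gripper value outside its range is refused whole. The fingers move at their own pace and stop on an object; the grip force is fixed at half the most. Time passes only in rows, so rows that repeat a pose let the fingers close, or fill a call up. It gives the time, the measured TCP pose, the force, the opening and the grip force at its end, in the units of the state.
- arm.read_state(): the state, without advancing time (a new reading comes with each control period).
- optics.get_image(name): name is "scene" or "top" or "wrist"; returns the picture (420x560x3 uint8, blue, green, red); there is no depth.
- optics.camera_info(name): a dict with "camera_matrix" (3x3 intrinsics, pixels), "view" (4x4, takes a point from world to camera coordinates); the wrist camera has in their place "T_tool_cam" (4x4, takes a point from camera to tool coordinates, whose origin is the TCP and whose axes are the flange's). Camera axes: x right, y up, looking along -z (the intrinsics and any distortion apply to the point x, -y, -z); pixel columns grow to the right and rows downward; lengths in mm; the calibration is good to about 2 mm. A picture is of the moment at which its call begins: read the wrist's pose just before it. camera_info takes no time and is no camera call.
- arm.job_done(): hands the job in; it is judged then, once.
The state is a dict: "clock": time; "joints": joint angles; "joint_vel": joint speeds; "joint_efforts": joint torques, N m; "position": TCP position; "ee_rot": TCP orientation; "contact_force": force on the tool from outside, world axes, zero at the start; "wrist_torque": the same for the moment, N m; "gripper_width": finger opening in mm; "grasp_force": force on a finger pad.
Only numpy, scipy, OpenCV 4.12 (cv2) and the standard library are available. Lean on these libraries where they do the work, as an engineer would, in place of code of your own. Each camera call takes 0.05 s, during which the arm holds its last target. There are 200 camera calls.

### The job

With the gauge head still up, slide the long mortar prism over the dark surface plate, without lifting it off the plate, until it lies flush against both the long steel fence and the short end stop. Then press the blue gauge head all the way down its column so that its sprung foot stands on the prism and reads its height, and after that press the green button on the grey readout box fully in to record the reading. Leave the head down on the prism, the prism still against both stops and the button released, and do not disturb the other things on the bench.

Things in the scene. Friction and masses are not known exactly. Their poses are not given: they have to be found in the camera images.
- stand: Fixed comparator stand: dark surface plate 220 x 360 x 12 mm (top 12 mm above the worktop) with two steel stops and a column. Origin on the worktop; the plate spans x -110 to +110, y -200 to +160 mm in this frame. x points away from the robot to the long fence, y along the fence to the end stop, z up; turned by up to about 0.2 rad.
- fence_face (a point): Middle of the long steel fence's working face, half-way up (stand frame x = +50, y = -30, z = 22 mm); axes as the stand. The face looks to -x and runs from y = -190 to +130 mm; fence 14 mm thick, 20 mm high above the plate.
- stop_face (a point): Middle of the short steel end stop's working face, half-way up (stand frame x = +19, y = +130, z = 22 mm); axes as the stand. The face looks to -y and runs from x = -26 to +64 mm; stop 14 mm thick, 20 mm high above the plate.
- prism: Loose grey mortar test prism 160 x 40 x 40 mm, about 0.6 kg, starting on the surface plate short of both stops, its length roughly along the fence. Origin: centre of its underside; x along its 160 mm length (either way round), z up.
- prism_center (a point): Centre of the loose mortar prism, half-way up (20 mm above its underside); axes as the prism.
- prism_home (a point): Point fixed on the stand where the prism's centre lies when the prism is flush against both the long fence and the end stop (in the stand's frame x = +30, y = +50, z = 32 mm); axes as the stand.
- pad_top (a point): Centre of the top of the round red push pad (40 mm across) on the blue gauge head; moves with it. Over x = +30, y = +70 mm of the stand, 152 mm above the worktop with the head fully down. Blue housing under it 46 x 36 mm, its underside 84 mm below the pad's top. The column (18 x 30 mm, top 196 mm above the worktop) stands 62 mm behind it; above the pad is free.
- foot_tip (a point): Centre of the underside of the gauge's round steel foot (22 mm across), straight below the pad; it is level with the surface plate when the head is fully down and nothing lies under it.
- gauge_head (a joint): Height of the gauge head on its column, m: 0 = fully down on its stop, up to 0.078 = raised. It starts raised; it stays wherever it is left by friction (about 4 to 6 N of push moves it down) and then has a hard stop.
- gauge_foot (a joint): How far the sprung foot is pushed up into the head, m: 0 = fully out (held by a soft spring of 0.5 to 2 N), growing as a part pushes it up. With the head fully down it reads the height of the part under the foot (0.040 for the prism).
- readout: Fixed grey readout box 85 x 100 x 34 mm with a dark display and a green button, to the left of the stand. Origin: centre of its underside on the worktop.
- record_button_top (a point): Centre of the top of the green round push button (32 mm across) on the readout box; it is pressed straight down.
- record_button (a joint): Travel of the green button, m: 0 = released, 0.006 = fully in; sprung, 5 N pushes it fully in.
- caliper: Bystander: grey caliper 231 x 59 x 11 mm lying on the right; origin centre of its underside. Leave it.
- vicat_ring_2: Bystander: round grey metal ring 92 mm across, 40 mm high, on the right; origin centre of its underside. Leave it.
- scraper: Bystander: wooden-handled scraper 197 x 60 x 25 mm, far left; origin centre of its underside. Leave it.
- prism_half: Bystander: short broken half of a mortar prism 83 x 40 x 40 mm, near right on the worktop; origin centre of its underside. Leave it.

How it is judged (in metres and radians):
On the way, in this order (a step that is already met when the one before it is completed fails the run):
1. the prism lies flush against the long fence and the end stop, the gauge head still raised (x of prism_center in the frame of prism_home between -0.004 and 0.004 m and y of prism_center in the frame of prism_home between -0.004 and 0.004 m and angle between the x axis of prism and the y axis of stand, either way round below 0.04 rad and angle between prism_center's own z axis and vertical below 0.05 rad and value of joint gauge_head above 0.045 m), for 0.2 s.
2. the gauge head is fully down with its foot reading the prism's height, the prism still against both stops (x of prism_center in the frame of prism_home between -0.004 and 0.004 m and y of prism_center in the frame of prism_home between -0.004 and 0.004 m and angle between the x axis of prism and the y axis of stand, either way round below 0.04 rad and angle between prism_center's own z axis and vertical below 0.05 rad and value of joint gauge_head below 0.0025 m and value of joint gauge_foot between 0.037 and 0.042 m), for 0.2 s.
3. the green record button is pressed in while the gauge reads the prism (all of step 2 and value of joint record_button above 0.0045 m), for 0.1 s.
At the end, for the whole second after the job is handed in: Prism flat and at rest on the plate, centre within 4 mm of home in both horizontal directions, square to the fence within 0.04 rad; gauge head within 2.5 mm of its bottom stop, foot reading 37 to 42 mm; record button out again (all of step 2 and value of joint record_button below 0.0015 m and linear speed of prism below 0.02 m/s); the robot touches nothing.
It fails at once if the prism is lifted off the plate or tipped over (z of prism_center in the frame of stand above 0.044 m or angle between prism_center's own z axis and vertical above 0.35 rad).
It fails at once if another thing on the bench is shifted by more than 30 mm (distance of any of caliper, vicat_ring_2, scraper, prism_half from where it was at the start of the episode above 0.03 m).
It also fails if it takes over 62 s, if anything falls off the work surface, if the arm or the gripper's body presses on something with over 40 N, if the wrist force passes 120 N, or if a joint passes its speed limit or range.

## Working session

There is one attempt and no reset: what is moved stays moved. The work goes in short steps, Python scripts to look and compute and a tool call to move; the robot and the scene stay as the last step left them, time stands still between calls to the robot, and variables do not carry over. Pictures are saved under pics/ and viewed, at most 12 in all, crops included, and the job is handed in when it is done.

Besides the shell and the picture viewer there is one more tool, called after ">>>" as name([rows], argument=value, ...), one row to a line, values as JSON. step_arm: Moves the arm, as the interface text tells. Its arguments: {"type":"object","properties":{"motion":{"type":"array","items":{"type":"object","properties":{"dr":{"type":"array","items":{"type":"number"}},"slide":{"type":"array","items":{"type":"number"}},"jaw":{"type":"number"}}}}},"required":["motion"]}

```bash
mkdir -p pics
cat > h.py <<'E'
import numpy as np, cv2
from bench import arm, optics
from scipy.spatial.transform import Rotation as R
def ray(info,u,v):
    K=np.array(info["camera_matrix"]);V=np.array(info["view"])
    d=np.linalg.inv(K)@[u,v,1]; d=np.array([d[0],-d[1],-d[2]])
    Rt=V[:3,:3]; return -Rt.T@V[:3,3], Rt.T@d
def onz(info,u,v,z):
    o,d=ray(info,u,v); return o+d*(z-o[2])/d[2]
def proj(info,p):
    K=np.array(info["camera_matrix"]);V=np.array(info["view"])
    c=V[:3,:3]@np.array(p)+V[:3,3]; q=K@[c[0],-c[1],-c[2]]; return q[:2]/q[2]
E
python3 - <<'E'
from h import *
s=arm.read_state();print(s)
for n in("scene","top"):
    cv2.imwrite(f"pics/{n}0.png",optics.get_image(n)); print(optics.camera_info(n))
print(optics.camera_info("wrist"))
E
```

```text
{'clock': 0.0, 'joints': array([ 1.58959240e+00,  3.85552191e-01,  6.64473916e-03, -5.22756638e-04,
       -1.19398352e+00, -2.58614545e-01]), 'joint_vel': array([-0.00016869,  0.00095136,  0.00077975,  0.00069877,  0.0005474 ,
       -0.00094058]), 'joint_efforts': array([ 3.44057644e-04, -3.92283154e+01,  1.88396269e+01,  4.18603912e+00,
       -4.68648796e-03,  4.55677224e-06]), 'position': array([148.28112135, 606.56348865, 230.22808484]), 'ee_rot': array([ 9.92807384e-01, -1.19717762e-01, -9.58029766e-05,  1.07085050e-03]), 'contact_force': array([ 0.10791352, -0.16546198,  0.26025691]), 'wrist_torque': array([ 0.03512724, -0.03680848, -0.04574489]), 'grasp_force': 0.0, 'gripper_width': 85.25531357442684}
{'camera_matrix': array([[437.8408018 ,   0.        , 274.63503164],
       [  0.        , 437.8408018 , 207.92078486],
       [  0.        ,   0.        ,   1.        ]]), 'view': array([[ 7.77017891e-01, -6.29331491e-01,  1.36041030e-02,
        -4.31810440e+02],
       [ 2.55358294e-01,  3.34890000e-01,  9.06995496e-01,
        -2.34790311e+02],
       [-5.75356706e-01, -7.0
[... 494 characters left out ...]
       [-1.45386682e-01,  6.25888585e-03,  9.89355113e-01,
        -1.71992345e+03],
       [ 0.00000000e+00,  0.00000000e+00,  0.00000000e+00,
         1.00000000e+00]])}
{'camera_matrix': array([[292.09384769,   0.        , 276.92146244],
       [  0.        , 292.09384769, 205.39656396],
       [  0.        ,   0.        ,   1.        ]]), 'T_tool_cam': array([[ 6.61399117e-04,  9.62353952e-01,  2.71798515e-01,
         6.98457368e+01],
       [ 9.99999724e-01, -7.28325043e-04,  1.45356017e-04,
        -5.74977992e-01],
       [ 3.37841603e-04,  2.71798344e-01, -9.62354169e-01,
        -1.41310389e+02],
       [ 0.00000000e+00,  0.00000000e+00,  0.00000000e+00,
         1.00000000e+00]])}
```

View pics/top0.png

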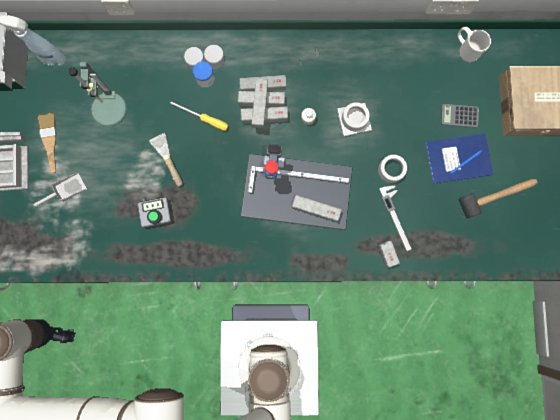

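View pics/scene0.png

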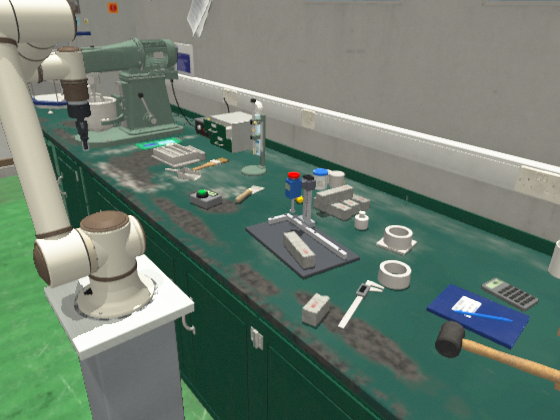

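The top view shows the stand at about (297,190), with the fence at the far side and the end stop at the left. The prism is at about (317,208), the red pad at (271,167) and the button at (153,216). I'll enlarge that part.

Run:
```python
from h import *
im=cv2.imread("pics/top0.png")
c=im[145:235,235:360]; cv2.imwrite("pics/c1.png",cv2.resize(c,None,fx=6,fy=6,interpolation=cv2.INTER_CUBIC))
i=optics.camera_info("top")
g=cv2.cvtColor(im,cv2.COLOR_BGR2HSV)
m=cv2.inRange(g,(45,150,120),(75,255,255)); m[:190]=0;m[240:]=0;m[:,:130]=0;m[:,180:]=0
v,u=np.nonzero(m);print(len(u),u.mean(),v.mean(),onz(i,u.mean(),v.mean(),45))
m=cv2.inRange(g,(0,180,150),(8,255,255)); m[:155]=0;m[180:]=0;m[:,:255]=0;m[:,290:]=0
v,u=np.nonzero(m);print(len(u),u.mean(),v.mean(),onz(i,u.mean(),v.mean(),230))
```

```text
24 153.375 216.20833333333334 [494.94542205 380.49148385  45.        ]
22 273.04545454545456 167.86363636363637 [617.98933289 -18.16715582 230.        ]
```

View pics/c1.png

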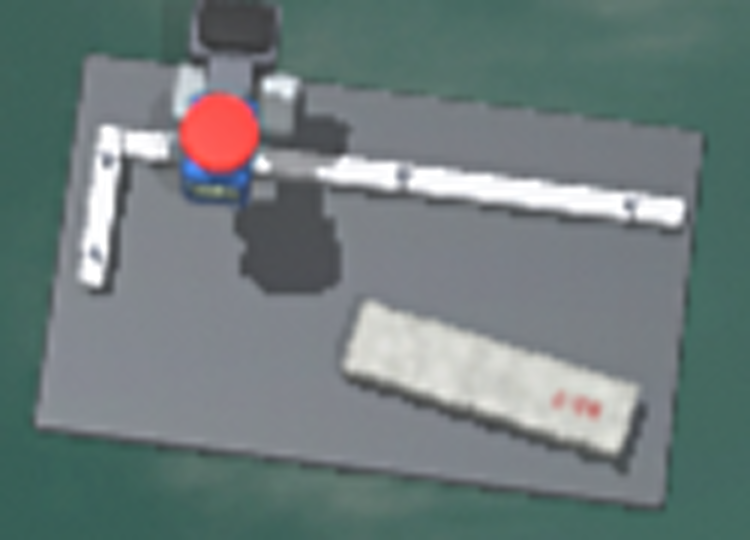

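The enlarged crop shows these features, in crop pixels:
- **Plate corners:** (87,57), (703,133), (663,507) and (37,428).
- **Prism top corners:** (366,298), (640,382), (620,456) and (345,375).
- **Pad centre:** (220,133).

The stop is at the left, with its face near x=112..122. The fence face is the lower edge of the white bar.

Run:
```python
from h import *
i=optics.camera_info("top")
f=lambda U,V,z:onz(i,(U+.5)/6-.5+235,(V+.5)/6-.5+145,z)
P=np.array([f(*p,12)[:2] for p in[(87,57),(703,133),(663,507),(37,428)]])
S=np.array([(110,160),(110,-200),(-110,-200),(-110,160)],float)
a,b=S-S.mean(0),P-P.mean(0)
th=np.arctan2((a[:,0]*b[:,1]-a[:,1]*b[:,0]).sum(),(a*b).sum()); Rm=np.array([[np.cos(th),-np.sin(th)],[np.sin(th),np.cos(th)]])
t=P.mean(0)-Rm@S.mean(0)
print("stand",th,t,"res",(P-t-S@Rm.T).round(1).tolist())
w=lambda x,y:(Rm@[x,y]+t).round(1)
print("home",w(30,50),"pad",w(30,70))
Q=np.array([f(*p,52)[:2] for p in[(366,298),(640,382),(620,456),(345,375)]])
c=Q.mean(0); e=(Q[0]+Q[3]-Q[1]-Q[2])/2; s=(Q[0]-Q[3]+Q[1]-Q[2])/2
print("prism",c,"len",np.linalg.norm(e),np.linalg.norm(s),"ang y-axis dir",np.arctan2(-e[0],e[1]),"stand frame",Rm.T@(c-t))
for U,V in[(325,185),(685,228),(112,284),(121,160)]: print("face pts z32", Rm.T@(f(U,V,32)[:2]-t))
# pad via stand xy: height from image
for z in(226,230): print(f(220,133,z))
```

```text
stand -0.12909056498635002 [585.94752529 -78.76135921] res [[-1.8, -1.4], [-1.2, 1.9], [1.6, 1.6], [1.4, -2.1]]
home [622.1 -33. ] pad [624.7 -13.2]
prism [ 521.23165717 -162.91258788] len 158.62497995352933 43.90496831903772 ang y-axis dir -0.2990056063211123 stand frame [-53.34440824 -91.78206243]
face pts z32 [47.04969478 13.4883828 ]
face pts z32 [  48.02923372 -191.38451524]
face pts z32 [-24.37460375 125.62256672]
face pts z32 [ 46.85610179 129.87846495]
[622.30800419 -12.74758457 226.        ]
[621.43654657 -12.76072505 230.        ]
```

```bash
cat >> h.py <<'E'
TH=-0.1291; T0=np.array([585.9,-78.8])
Rs=np.array([[np.cos(TH),-np.sin(TH)],[np.sin(TH),np.cos(TH)]])
def w(x,y): return Rs@[x,y]+T0
def st(p): return Rs.T@(np.array(p)[:2]-T0)
def down(yaw): # tool x at world yaw, z down
    return R.from_euler('z',yaw)*R.from_euler('x',np.pi)
def plan(p,Rt,cmd=None):
    s=arm.read_state(); p0=np.array(s["position"] if cmd is None else cmd); R0=R.from_quat(s["ee_rot"])
    print("slide",(R0.inv().apply(np.array(p)-p0)).round(1),"dr",np.round(np.degrees((R0.inv()*Rt).as_rotvec())/8,2))
E
python3 - <<'E'
from h import *
plan((505,-215,160),down(-np.pi/2-.299),(148.4,607.1,231.3))
E
```

```text
slide [541.8 713.7  72.8] dr [ 1.000e-02 -1.000e-02  1.167e+01]
```

>>> step_arm([
  {"slide": [34, 45, 0], "dr": [0, 0, 0.73], "jaw": 85},
  {"slide": [68, 90, 0], "dr": [0, 0, 1.46], "jaw": 85},
  {"slide": [102, 135, 0], "dr": [0, 0, 2.19], "jaw": 85},
  {"slide": [136, 180, 0], "dr": [0, 0, 2.92], "jaw": 85},
  {"slide": [170, 225, 0], "dr": [0, 0, 3.65], "jaw": 85},
  {"slide": [204, 270, 0], "dr": [0, 0, 4.38], "jaw": 85},
  {"slide": [238, 315, 0], "dr": [0, 0, 5.11], "jaw": 85},
  {"slide": [272, 360, 0], "dr": [0, 0, 5.84], "jaw": 85},
])

```text
clock: 1.1
position: [327.2, 191.0, 231.3]
ee_rot: [0.863, -0.505, -0.0, -0.0]
contact_force: [1.1, -0.2, 0.4]
gripper_width: 85.0
grasp_force: 0.0
```

Run:
```python
from h import *
s=arm.read_state();print(s["clock"],s["position"],s["joints"])
plan((505,-215,160),down(-np.pi/2-.299))
```

```text
1.1 [327.23863762 190.96684972 231.30123168] [ 9.63583076e-01 -5.34907212e-02 -5.35901835e-01 -7.65961800e-05
 -1.08808130e+00 -4.50498136e-01]
slide [441.   44.4  71.2] dr [-0.    0.    5.82]
```

>>> step_arm([
  {"slide": [55, 5.5, 0], "dr": [0, 0, 0.73], "jaw": 85},
  {"slide": [110, 11, 9], "dr": [0, 0, 1.46], "jaw": 85},
  {"slide": [165, 16.6, 20], "dr": [0, 0, 2.18], "jaw": 85},
  {"slide": [220, 22.2, 30], "dr": [0, 0, 2.91], "jaw": 85},
  {"slide": [275, 27.7, 40], "dr": [0, 0, 3.64], "jaw": 85},
  {"slide": [331, 33.3, 50], "dr": [0, 0, 4.37], "jaw": 85},
  {"slide": [386, 38.8, 60], "dr": [0, 0, 5.1], "jaw": 85},
  {"slide": [441, 44.4, 71], "dr": [0, 0, 5.82], "jaw": 85},
])

```text
clock: 2.1
position: [506.3, -214.6, 159.6]
ee_rot: [-0.593, 0.805, 0.0, -0.0]
contact_force: [0.4, 1.2, 1.8]
gripper_width: 85.1
grasp_force: 0.0
```

Run:
```python
from h import *
s=arm.read_state();print(s["clock"],s["position"],s["joints"])
cv2.imwrite("pics/w1.png",optics.get_image("wrist"))
plan((505,-215,36),down(-np.pi/2-.299))
```

```text
2.1 [ 506.33311224 -214.62930188  159.63659404] [-1.06142166e-01  3.22149566e-01 -2.80512310e-01 -8.56995298e-05
 -9.68512158e-01 -1.94413525e-01]
slide [ -3.2   4.  121.5] dr [ 0.01 -0.01 -0.05]
```

View pics/w1.png

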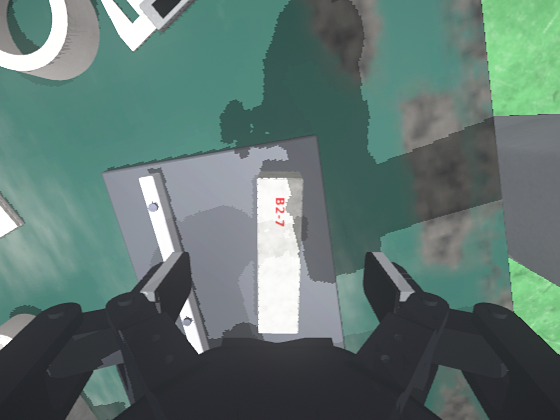

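The wrist view shows the prism upright between the open fingers. Its top runs from rows about 178 to 333 and columns 258 to 301, and the fence is to its left. I'll work out its centre from this view.

```bash
cat >> h.py <<'E'
def wr(u,v,z,s=None):
    s=s or arm.read_state(); i=optics.camera_info("wrist"); K=np.array(i["camera_matrix"]);T=np.array(i["T_tool_cam"])
    d=np.linalg.inv(K)@[u,v,1]; d=T[:3,:3]@[d[0],-d[1],-d[2]]
    Rt=R.from_quat(s["ee_rot"]); o=np.array(s["position"])+Rt.apply(T[:3,3]); d=Rt.apply(d)
    return o+d*(z-o[2])/d[2]
E
python3 - <<'E'
from h import *
s=arm.read_state();print(s["clock"],s["position"])
Q=[wr(u,v,52)[:2] for u,v in[(257,179),(302,179),(299,333),(259,333)]]
print(np.round(Q,1).tolist()); c=np.mean(Q,0)
e=(Q[2]+Q[3]-Q[0]-Q[1])/2
ang=np.arctan2(-e[0],e[1]);print("c",c,np.linalg.norm(e),ang, "w",np.linalg.norm(Q[1]-Q[0]),np.linalg.norm(Q[2]-Q[3]))
n=e/np.linalg.norm(e); g=c-55*n
print("plate corner",st(wr(317,136,12)),st(wr(104,171,12)))
print(g);plan((*g,36),down(-np.pi/2+ang))
E
```

```text
2.15 [ 508.0265254  -219.08382917  157.54316836]
[[518.3, -245.6], [481.6, -233.9], [528.0, -84.9], [566.2, -97.0]]
c [ 523.53525082 -165.33958687] 156.10985432724095 -0.30666782703210904 w 38.54343417832275 40.03222294254325
plate corner [-106.14499693 -198.03287937] [ 105.53549889 -201.68385494]
[ 506.93165235 -217.77355027]
slide [ -1.2   1.3 121.5] dr [ 0.01 -0.01  0.  ]
```

>>> step_arm([
  {"slide": [0, 0, 30], "dr": [0, 0, 0], "jaw": 85},
  {"slide": [-1, 1, 60], "dr": [0, 0, 0], "jaw": 85},
  {"slide": [-1, 1, 90], "dr": [0, 0, 0], "jaw": 85},
  {"slide": [-1, 1, 110], "dr": [0, 0, 0], "jaw": 85},
  {"slide": [-1, 1, 120], "dr": [0, 0, 0], "jaw": 85},
  {"slide": [-1, 1, 120], "dr": [0, 0, 0], "jaw": 70},
  {"slide": [-1, 1, 120], "dr": [0, 0, 0], "jaw": 55},
  {"slide": [-1, 1, 120], "dr": [0, 0, 0], "jaw": 45},
])

```text
clock: 3.15
position: [505.9, -211.6, 41.2]
ee_rot: [-0.595, 0.804, -0.001, 0.001]
contact_force: [-0.5, 0.4, -0.3]
gripper_width: 45.4
grasp_force: 0.0
```

>>> step_arm([
  {"slide": [0, 0, 0], "dr": [0, 0, 0], "jaw": 40},
  {"slide": [0, 0, 0], "dr": [0, 0, 0], "jaw": 36},
  {"slide": [0, 0, 0], "dr": [0, 0, 0], "jaw": 30},
  {"slide": [0, 0, 0], "dr": [0, 0, 0], "jaw": 30},
  {"slide": [0, 0, 0], "dr": [0, 0, 0], "jaw": 30},
  {"slide": [0, 0, 0], "dr": [0, 0, 0], "jaw": 30},
  {"slide": [0, 0, 0], "dr": [0, 0, 0], "jaw": 30},
  {"slide": [0, 0, 0], "dr": [0, 0, 0], "jaw": 30},
])

```text
clock: 4.15
position: [505.5, -211.6, 41.4]
ee_rot: [-0.595, 0.804, -0.0, 0.0]
contact_force: [-0.9, 0.7, 5.5]
gripper_width: 38.3
grasp_force: 61.1
```

Run:
```python
from h import *
s=arm.read_state();print(s["clock"],s["position"],s["contact_force"],s["wrist_torque"],s["joints"])
p=np.array(s["position"]);n=R.from_quat(s["ee_rot"]).apply([-1,0,0]);print(n, "yaw",np.arctan2(-n[0],n[1]))
# home: grip point = home -55 along stand y ; approach 8 short in x and y
for x,y in [(0,40),(28,47)]:
    plan((*w(x,y-55),36),down(-np.pi/2+TH))
```

```text
4.15 [ 505.53647483 -211.56545011   41.44899627] [-0.89467184  0.71102595  5.51985824] [ 0.25977565  0.47729479 -0.04597647] [-1.00332933e-01  4.69153901e-01 -4.11782068e-01  3.41202804e-04
 -6.88892273e-01 -1.96751258e-01]
[ 2.92481624e-01  9.56271143e-01 -2.37222951e-05] yaw -0.29682091622566475
slide [-135.7  -40.5    5.5] dr [-0.01 -0.   -1.2 ]
slide [-147.3  -67.     5.5] dr [-0.01 -0.   -1.2 ]
```

Run:
```python
from h import *
for x,y in [(15,38),(30,50)]:
    plan((*w(x,y-50.5),41.4),down(-np.pi/2+TH))
```

```text
slide [-1.406e+02 -5.490e+01  1.000e-01] dr [-0.01 -0.   -1.2 ]
slide [-1.55e+02 -6.77e+01  1.00e-01] dr [-0.01 -0.   -1.2 ]
```

>>> step_arm([
  {"slide": [-15, -6, 0], "dr": [0, 0, -0.15], "jaw": 30},
  {"slide": [-35, -13, 0], "dr": [0, 0, -0.3], "jaw": 30},
  {"slide": [-55, -21, 0], "dr": [0, 0, -0.5], "jaw": 30},
  {"slide": [-75, -29, 0], "dr": [0, 0, -0.7], "jaw": 30},
  {"slide": [-95, -37, 0], "dr": [0, 0, -0.9], "jaw": 30},
  {"slide": [-115, -45, 0], "dr": [0, 0, -1.05], "jaw": 30},
  {"slide": [-131, -51, 0], "dr": [0, 0, -1.2], "jaw": 30},
  {"slide": [-140, -55, 0], "dr": [0, 0, -1.2], "jaw": 30},
])

```text
clock: 5.15
position: [598.6, -94.4, 41.4]
ee_rot: [-0.66, 0.751, -0.0, -0.001]
contact_force: [-3.9, -4.8, 7.3]
gripper_width: 38.0
grasp_force: 61.3
```

Run:
```python
from h import *
s=arm.read_state();print(s["clock"],s["position"],s["contact_force"],st(s["position"]))
cv2.imwrite("pics/w2.png",optics.get_image("wrist"))
im=optics.get_image("top")[145:235,235:360]; cv2.imwrite("pics/c2.png",cv2.resize(im,None,fx=6,fy=6,interpolation=cv2.INTER_CUBIC))
```

```text
5.15 [598.58109776 -94.42989771  41.4463551 ] [-3.90613653 -4.80557744  7.25706305] [ 14.58778709 -13.86724236]
```

View pics/w2.png

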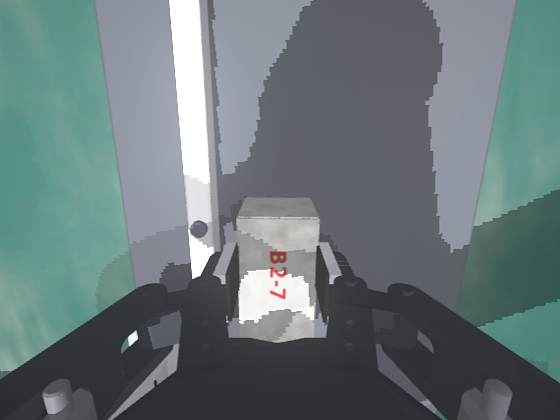

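The prism is held square. Its near end edge is at row 218, columns 239 to 319, and the fence is parallel to it at about column 216. Next I'll creep it toward both stops.

>>> step_arm([
  {"slide": [-2, -2, 0], "dr": [0, 0, 0], "jaw": 30},
  {"slide": [-4, -4, 0], "dr": [0, 0, 0], "jaw": 30},
  {"slide": [-6, -6, 0], "dr": [0, 0, 0], "jaw": 30},
  {"slide": [-7, -8, 0], "dr": [0, 0, 0], "jaw": 30},
  {"slide": [-8, -9, 0], "dr": [0, 0, 0], "jaw": 30},
  {"slide": [-9, -10, 0], "dr": [0, 0, 0], "jaw": 30},
  {"slide": [-9.5, -11, 0], "dr": [0, 0, 0], "jaw": 30},
  {"slide": [-10, -12, 0], "dr": [0, 0, 0], "jaw": 30},
])

```text
clock: 6.25
position: [609.8, -86.7, 41.5]
ee_rot: [-0.66, 0.751, 0.001, -0.003]
contact_force: [-6.4, -4.2, 9.7]
gripper_width: 38.4
grasp_force: 61.5
```

>>> step_arm([
  {"slide": [-0.5, -0.3, 0], "dr": [0, 0, 0], "jaw": 30},
  {"slide": [-1, -0.6, 0], "dr": [0, 0, 0], "jaw": 30},
  {"slide": [-1.5, -1, 0], "dr": [0, 0, 0], "jaw": 30},
  {"slide": [-2, -1.3, 0], "dr": [0, 0, 0], "jaw": 30},
  {"slide": [-2.3, -1.6, 0], "dr": [0, 0, 0], "jaw": 30},
  {"slide": [-2.6, -2, 0], "dr": [0, 0, 0], "jaw": 30},
  {"slide": [-3, -2, 0], "dr": [0, 0, 0], "jaw": 30},
  {"slide": [-3, -2, 0], "dr": [0, 0, 0], "jaw": 30},
])

```text
clock: 7.25
position: [613.1, -84.1, 41.5]
ee_rot: [-0.66, 0.751, 0.0, -0.002]
contact_force: [-4.2, -5.0, 7.1]
gripper_width: 38.6
grasp_force: 61.3
```

Run:
```python
from h import *
s=arm.read_state();print(s["clock"],s["position"],Rs.T@s["contact_force"][:2],s["wrist_torque"],st(s["position"]))
```

```text
7.25 [613.12524464 -84.07857653  41.4965066 ] [-3.5071695  -5.49470958] [-1.33375528  1.16306689  0.12652555] [27.67825342 -1.72962522]
```

>>> step_arm([
  {"slide": [-0.5, 0, 0], "dr": [0, 0, 0], "jaw": 30},
  {"slide": [-1, 0, 0], "dr": [0, 0, 0], "jaw": 30},
  {"slide": [-1.5, 0, 0], "dr": [0, 0, 0], "jaw": 30},
  {"slide": [-2, 0, 0], "dr": [0, 0, 0], "jaw": 30},
  {"slide": [-2.5, 0, 0], "dr": [0, 0, 0], "jaw": 30},
  {"slide": [-3, 0, 0], "dr": [0, 0, 0], "jaw": 30},
  {"slide": [-3, 0, 0], "dr": [0, 0, 0], "jaw": 30},
  {"slide": [-3, 0, 0], "dr": [0, 0, 0], "jaw": 30},
])

```text
clock: 8.25
position: [613.7, -83.3, 41.5]
ee_rot: [-0.66, 0.751, -0.001, -0.002]
contact_force: [-2.7, -12.5, 4.9]
gripper_width: 38.3
grasp_force: 61.1
```

>>> step_arm([
  {"slide": [0, -0.5, 0], "dr": [0, 0, 0], "jaw": 30},
  {"slide": [0, -1, 0], "dr": [0, 0, 0], "jaw": 30},
  {"slide": [0, -1.5, 0], "dr": [0, 0, 0], "jaw": 30},
  {"slide": [0, -2, 0], "dr": [0, 0, 0], "jaw": 30},
  {"slide": [0, -2, 0], "dr": [0, 0, 0], "jaw": 30},
  {"slide": [0, -2, 0], "dr": [0, 0, 0], "jaw": 30},
  {"slide": [0, -2, 0], "dr": [0, 0, 0], "jaw": 30},
  {"slide": [0, -2, 0], "dr": [0, 0, 0], "jaw": 30},
])

```text
clock: 9.25
position: [613.8, -83.3, 41.5]
ee_rot: [-0.66, 0.751, 0.001, -0.004]
contact_force: [-7.5, -10.9, 7.9]
gripper_width: 37.8
grasp_force: 61.5
```

Run:
```python
from h import *
s=arm.read_state();print(s["clock"],s["position"],Rs.T@s["contact_force"][:2],s["wrist_torque"],st(s["position"]))
```

```text
9.25 [613.81751788 -83.31384174  41.54910468] [ -6.01509926 -11.78500486] [-3.14120445  1.85472635  0.15510467] [28.26631243 -0.88213   ]
```

>>> step_arm([
  {"slide": [0, -0.5, 0], "dr": [0, 0, 0], "jaw": 30},
  {"slide": [0, -1, 0], "dr": [0, 0, 0], "jaw": 30},
  {"slide": [0, -1.5, 0], "dr": [0, 0, 0], "jaw": 30},
  {"slide": [0, -2, 0], "dr": [0, 0, 0], "jaw": 30},
  {"slide": [0, -2.5, 0], "dr": [0, 0, 0], "jaw": 30},
  {"slide": [0, -3, 0], "dr": [0, 0, 0], "jaw": 30},
  {"slide": [0, -3, 0], "dr": [0, 0, 0], "jaw": 30},
  {"slide": [0, -3, 0], "dr": [0, 0, 0], "jaw": 30},
])

```text
clock: 10.25
position: [614.5, -83.4, 41.6]
ee_rot: [-0.66, 0.751, 0.002, -0.006]
contact_force: [-11.7, -8.8, 13.7]
gripper_width: 38.2
grasp_force: 61.9
```

Run:
```python
from h import *
s=arm.read_state();print(s["clock"],s["position"],s["ee_rot"],Rs.T@s["contact_force"][:2],s["wrist_torque"],st(s["position"]))
n=R.from_quat(s["ee_rot"]).apply([-1,0,0]);print("yaw",np.arctan2(-n[0],n[1]))
cv2.imwrite("pics/w3.png",optics.get_image("wrist"))
im=optics.get_image("top")[145:235,235:360]; cv2.imwrite("pics/c3.png",cv2.resize(im,None,fx=6,fy=6,interpolation=cv2.INTER_CUBIC))
```

```text
10.25 [614.50330649 -83.3905423   41.60804716] [-0.66030316  0.75097294  0.0024127  -0.00579368] [-10.4681447  -10.26113069] [-2.32224747  3.35084829  0.45118103] [28.95626858 -0.86990269]
yaw -0.12828587761054544
```

View pics/w3.png

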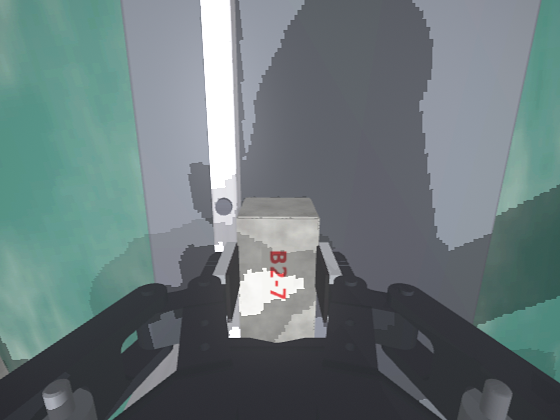

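>>> step_arm([
  {"slide": [0, 0, 0], "dr": [0, 0, 0], "jaw": 45},
  {"slide": [0, 0, 0], "dr": [0, 0, 0], "jaw": 60},
  {"slide": [0, 2, 0], "dr": [0, 0, 0], "jaw": 60},
  {"slide": [1, 3, 0], "dr": [0, 0, 0], "jaw": 60},
  {"slide": [2, 3, -10], "dr": [0, 0, 0], "jaw": 60},
  {"slide": [20, 3, -35], "dr": [0, 0, 0], "jaw": 60},
  {"slide": [60, 3, -60], "dr": [0, 0, 0], "jaw": 60},
  {"slide": [100, 3, -85], "dr": [0, 0, 0], "jaw": 60},
])

```text
clock: 11.35
position: [604.1, -179.9, 127.1]
ee_rot: [-0.66, 0.751, -0.001, 0.0]
contact_force: [0.1, -0.3, -0.6]
gripper_width: 60.3
grasp_force: 0.0
```

Run:
```python
from h import *
s=arm.read_state();print(s["clock"],s["position"],s["contact_force"])
a=optics.get_image("wrist")
im=optics.get_image("top")[145:235,235:360]; im=cv2.resize(im,None,fx=5,fy=5,interpolation=cv2.INTER_CUBIC)
o=np.zeros((450,800,3),np.uint8)
o=np.vstack([cv2.resize(im,(500,360)),cv2.resize(a[180:420],(500,214))])
cv2.imwrite("pics/x4.png",o);cv2.imwrite("pics/w4.png",a)
```

```text
11.35 [ 604.10934909 -179.85704697  127.05032615] [ 0.09842048 -0.25387073 -0.5676805 ]
```

View pics/x4.png

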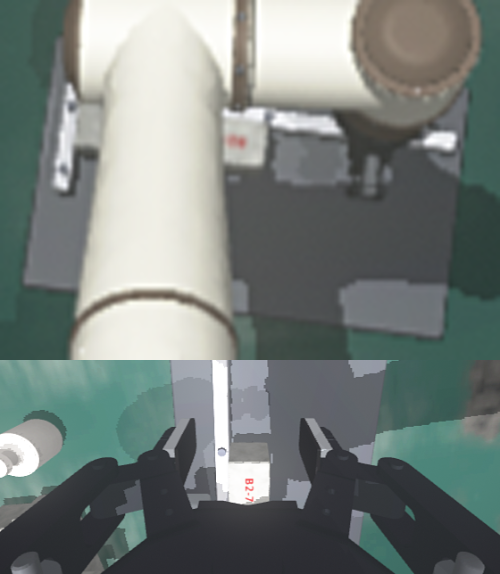

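Run:
```python
from h import *
plan((380,-330,180),down(-np.pi/2+TH))
```

```text
slide [176.  203.6 -51.9] dr [-0.05 -0.01 -0.03]
```

>>> step_arm([
  {"slide": [20, 25, -20], "dr": [0, 0, 0], "jaw": 30},
  {"slide": [42, 50, -40], "dr": [0, 0, 0], "jaw": 0},
  {"slide": [65, 75, -52], "dr": [0, 0, 0], "jaw": 0},
  {"slide": [88, 102, -52], "dr": [0, 0, 0], "jaw": 0},
  {"slide": [111, 128, -52], "dr": [0, 0, 0], "jaw": 0},
  {"slide": [134, 155, -52], "dr": [0, 0, 0], "jaw": 0},
  {"slide": [157, 181, -52], "dr": [0, 0, 0], "jaw": 0},
  {"slide": [176, 203, -52], "dr": [0, 0, 0], "jaw": 0},
])

```text
clock: 12.45
position: [378.9, -327.5, 177.5]
ee_rot: [-0.66, 0.751, -0.0, 0.0]
contact_force: [1.0, -0.2, 1.0]
gripper_width: -0.1
grasp_force: 0.0
```

Run:
```python
from h import *
s=arm.read_state();print(s["clock"],s["position"],s["joints"])
a=optics.get_image("scene")
im=optics.get_image("top"); cv2.imwrite("pics/top5.png",im);cv2.imwrite("pics/scene5.png",a)
c=cv2.resize(im[150:215,235:360],None,fx=6,fy=6,interpolation=cv2.INTER_CUBIC)
cv2.imwrite("pics/c5.png",c)
```

```text
12.45 [ 378.92132824 -327.50964235  177.5186985 ] [-3.88113353e-01  2.23393004e-01 -3.71021466e-01 -1.98791664e-04
 -9.76041717e-01  2.58865395e-01]
```

View pics/c5.png

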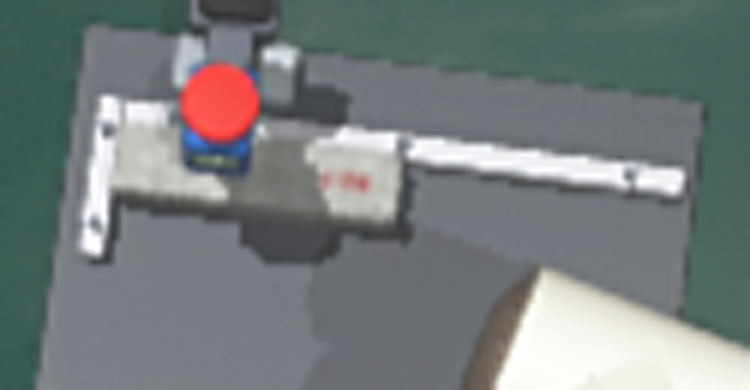

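The crop shows the prism's left end at the end stop (112,192) and its far side at the fence. Its slope is about 0.015 rad less than the fence's, so the stop end may stand 1 to 2 mm off. I'll push it with closed fingers at stand y≈2; since the near end touches the fence, this closes any gap.

Run:
```python
from h import *
Rt=down(-np.pi/2+TH)
for x,y,z in[(-40,2,90),(-40,2,32)]: print(w(x,y));plan((*w(x,y),z),Rt)
```

```text
[546.49035686 -71.66697629]
slide [-276.  -133.4   87.5] dr [ 0.    0.   -0.02]
[546.49035686 -71.66697629]
slide [-275.9 -133.4  145.5] dr [ 0.    0.   -0.02]
```

>>> step_arm([
  {"slide": [-40, -20, 10], "dr": [0, 0, 0], "jaw": 0},
  {"slide": [-85, -41, 20], "dr": [0, 0, 0], "jaw": 0},
  {"slide": [-130, -63, 40], "dr": [0, 0, 0], "jaw": 0},
  {"slide": [-175, -85, 60], "dr": [0, 0, 0], "jaw": 0},
  {"slide": [-220, -106, 80], "dr": [0, 0, 0], "jaw": 0},
  {"slide": [-255, -123, 105], "dr": [0, 0, 0], "jaw": 0},
  {"slide": [-276, -133, 130], "dr": [0, 0, 0], "jaw": 0},
  {"slide": [-276, -133, 145], "dr": [0, 0, 0], "jaw": 0},
])

```text
clock: 13.55
position: [548.2, -68.7, 31.0]
ee_rot: [-0.661, 0.75, 0.0, -0.0]
contact_force: [-0.4, -0.2, 0.2]
gripper_width: -0.1
grasp_force: 0.0
```

>>> step_arm([
  {"slide": [0, -6, 0], "dr": [0, 0, 0], "jaw": 0},
  {"slide": [0, -12, 0], "dr": [0, 0, 0], "jaw": 0},
  {"slide": [0, -18, 0], "dr": [0, 0, 0], "jaw": 0},
  {"slide": [0, -22, 0], "dr": [0, 0, 0], "jaw": 0},
  {"slide": [0, -25, 0], "dr": [0, 0, 0], "jaw": 0},
  {"slide": [0, -28, 0], "dr": [0, 0, 0], "jaw": 0},
  {"slide": [0, -31, 0], "dr": [0, 0, 0], "jaw": 0},
  {"slide": [0, -33, 0], "dr": [0, 0, 0], "jaw": 0},
])

```text
clock: 14.55
position: [580.2, -75.1, 32.3]
ee_rot: [-0.66, 0.751, 0.0, -0.0]
contact_force: [-0.4, 0.7, 0.0]
gripper_width: -0.0
grasp_force: 0.0
```

Run:
```python
from h import *
s=arm.read_state();print(s["clock"],s["position"],st(s["position"]),Rs.T@s["contact_force"][:2])
```

```text
14.55 [580.18928942 -75.14991783  32.27531459] [-6.13310471  2.88450028] [-0.49207384  0.65347996]
```

>>> step_arm([
  {"slide": [0, -1, 0], "dr": [0, 0, 0], "jaw": 0},
  {"slide": [0, -2, 0], "dr": [0, 0, 0], "jaw": 0},
  {"slide": [0, -3, 0], "dr": [0, 0, 0], "jaw": 0},
  {"slide": [0, -4, 0], "dr": [0, 0, 0], "jaw": 0},
  {"slide": [0, -5, 0], "dr": [0, 0, 0], "jaw": 0},
  {"slide": [0, -6, 0], "dr": [0, 0, 0], "jaw": 0},
  {"slide": [0, -7, 0], "dr": [0, 0, 0], "jaw": 0},
  {"slide": [0, -8, 0], "dr": [0, 0, 0], "jaw": 0},
])

```text
clock: 15.55
position: [583.0, -76.1, 31.9]
ee_rot: [-0.659, 0.752, 0.004, -0.004]
contact_force: [-12.2, 4.4, 9.3]
gripper_width: 0.0
grasp_force: 6.6
```

>>> step_arm([
  {"slide": [0, -1, 0], "dr": [0, 0, 0], "jaw": 0},
  {"slide": [0, -2, 0], "dr": [0, 0, 0], "jaw": 0},
  {"slide": [0, -3, 0], "dr": [0, 0, 0], "jaw": 0},
  {"slide": [0, -4, 0], "dr": [0, 0, 0], "jaw": 0},
  {"slide": [0, -4, 0], "dr": [0, 0, 0], "jaw": 0},
  {"slide": [0, -4, 0], "dr": [0, 0, 0], "jaw": 0},
  {"slide": [0, -4, 0], "dr": [0, 0, 0], "jaw": 0},
  {"slide": [0, -4, 0], "dr": [0, 0, 0], "jaw": 0},
])

```text
clock: 16.55
position: [583.0, -76.3, 31.7]
ee_rot: [-0.659, 0.752, 0.006, -0.007]
contact_force: [-19.3, 7.2, 15.3]
gripper_width: -0.3
grasp_force: 10.3
```

Run:
```python
from h import *
s=arm.read_state();print(s["clock"],s["position"],st(s["position"]),Rs.T@s["contact_force"][:2])
```

```text
16.55 [583.04703988 -76.30457308  31.72841665] [-3.15048372  2.10736549] [-20.11118315   4.68356789]
```

>>> step_arm([
  {"slide": [0, 10, 0], "dr": [0, 0, 0], "jaw": 0},
  {"slide": [0, 30, 0], "dr": [0, 0, 0], "jaw": 0},
  {"slide": [30, 30, 0], "dr": [0, 0, 0], "jaw": 0},
  {"slide": [70, 30, -5], "dr": [0, 0, 0], "jaw": 0},
  {"slide": [77, 5, -6], "dr": [0, 0, 0], "jaw": 0},
  {"slide": [77, -20, -6], "dr": [0, 0, 0], "jaw": 0},
  {"slide": [65, -20, -6], "dr": [0, 0, 0], "jaw": 0},
  {"slide": [55, -20, -6], "dr": [0, 0, 0], "jaw": 0},
])

```text
clock: 17.55
position: [604.7, -133.2, 38.0]
ee_rot: [-0.66, 0.751, -0.0, 0.0]
contact_force: [0.6, 0.2, 0.0]
gripper_width: 0.2
grasp_force: 0.0
```

>>> step_arm([
  {"slide": [-2, 0, 0], "dr": [0, 0, 0], "jaw": 0},
  {"slide": [-4, 0, 0], "dr": [0, 0, 0], "jaw": 0},
  {"slide": [-6, 0, 0], "dr": [0, 0, 0], "jaw": 0},
  {"slide": [-8, 0, 0], "dr": [0, 0, 0], "jaw": 0},
  {"slide": [-10, 0, 0], "dr": [0, 0, 0], "jaw": 0},
  {"slide": [-12, 0, 0], "dr": [0, 0, 0], "jaw": 0},
  {"slide": [-14, 0, 0], "dr": [0, 0, 0], "jaw": 0},
  {"slide": [-16, 0, 0], "dr": [0, 0, 0], "jaw": 0},
])

```text
clock: 18.55
position: [605.9, -119.4, 38.3]
ee_rot: [-0.66, 0.751, 0.0, -0.002]
contact_force: [-1.3, -10.1, 1.4]
gripper_width: -0.3
grasp_force: 5.3
```

Run:
```python
from h import *
s=arm.read_state();print(s["clock"],s["position"],st(s["position"]),Rs.T@s["contact_force"][:2])
```

```text
18.55 [ 605.893209   -119.42268465   38.29598554] [ 25.05666163 -37.71066987] [ -0.02583147 -10.15293256]
```

>>> step_arm([
  {"slide": [-1, 0, 0], "dr": [0, 0, 0], "jaw": 0},
  {"slide": [-2, 0, 0], "dr": [0, 0, 0], "jaw": 0},
  {"slide": [-3, 0, 0], "dr": [0, 0, 0], "jaw": 0},
  {"slide": [-4, 0, 0], "dr": [0, 0, 0], "jaw": 0},
  {"slide": [-4, 0, 0], "dr": [0, 0, 0], "jaw": 0},
  {"slide": [-4, 0, 0], "dr": [0, 0, 0], "jaw": 0},
  {"slide": [-4, 0, 0], "dr": [0, 0, 0], "jaw": 0},
  {"slide": [-4, 0, 0], "dr": [0, 0, 0], "jaw": 0},
])

```text
clock: 19.55
position: [604.7, -119.0, 38.3]
ee_rot: [-0.659, 0.752, 0.0, -0.004]
contact_force: [-2.4, -17.9, 0.6]
gripper_width: 0.1
grasp_force: 9.2
```

Run:
```python
from h import *
s=arm.read_state();print(s["clock"],s["position"],st(s["position"]),Rs.T@s["contact_force"][:2])
yaw=-np.pi/2+TH
for x,y,z in[(30,-80,260),(30,70,260)]:
    p=w(x,y); print(p); plan((*p,z),down(yaw))
```

```text
19.55 [ 604.69915724 -119.03652195   38.29532911] [ 23.82283133 -37.481445  ] [ -0.05538552 -18.09167219]
[ 605.35101012 -161.99650356]
slide [  43.8   -5.  -221.5] dr [ 0.04 -0.04 -0.01]
[624.6622628  -13.24477914]
slide [-106.2   -4.8 -222.4] dr [ 0.04 -0.04 -0.01]
```

>>> step_arm([
  {"slide": [12, 0, 0], "dr": [0, 0, 0], "jaw": 0},
  {"slide": [40, 0, -10], "dr": [0, 0, 0], "jaw": 0},
  {"slide": [45, 0, -50], "dr": [0, 0, 0], "jaw": 0},
  {"slide": [45, -2, -100], "dr": [0, 0, 0], "jaw": 0},
  {"slide": [45, -4, -150], "dr": [0, 0, 0], "jaw": 0},
  {"slide": [45, -4, -200], "dr": [0, 0, 0], "jaw": 0},
  {"slide": [45, -4, -222], "dr": [0, 0, 0], "jaw": 0},
  {"slide": [45, -4, -222], "dr": [0, 0, 0], "jaw": 0},
])

```text
clock: 20.55
position: [606.5, -158.8, 262.5]
ee_rot: [-0.66, 0.751, -0.002, 0.002]
contact_force: [0.4, -0.4, -0.6]
gripper_width: 0.1
grasp_force: 0.0
```

Run:
```python
from h import *
s=arm.read_state();print(s["clock"],s["position"])
cv2.imwrite("pics/w6.png",optics.get_image("wrist"))
plan((623.5,-13,250),down(-np.pi/2+TH))
```

```text
20.55 [ 606.47089367 -158.81822295  262.53895157]
slide [-146.8    0.9   10.5] dr [-0.01  0.01 -0.  ]
```

>>> step_arm([
  {"slide": [-25, 0, 0], "dr": [0, 0, 0], "jaw": 0},
  {"slide": [-55, 0, 0], "dr": [0, 0, 0], "jaw": 0},
  {"slide": [-85, 0, 0], "dr": [0, 0, 0], "jaw": 0},
  {"slide": [-110, 1, 0], "dr": [0, 0, 0], "jaw": 0},
  {"slide": [-130, 1, 0], "dr": [0, 0, 0], "jaw": 0},
  {"slide": [-147, 1, 0], "dr": [0, 0, 0], "jaw": 0},
  {"slide": [-147, 1, 0], "dr": [0, 0, 0], "jaw": 0},
  {"slide": [-147, 1, 0], "dr": [0, 0, 0], "jaw": 0},
])

```text
clock: 21.6
position: [623.3, -13.7, 260.2]
ee_rot: [-0.66, 0.751, 0.0, -0.0]
contact_force: [0.1, -0.1, -0.0]
gripper_width: 0.3
grasp_force: 0.0
```

Run:
```python
from h import *
s=arm.read_state();print(s["clock"],s["position"])
a=optics.get_image("scene"); cv2.imwrite("pics/s7.png",cv2.resize(a[150:290,230:370],None,fx=4,fy=4,interpolation=cv2.INTER_CUBIC))
plan((623.5,-13,232),down(-np.pi/2+TH))
```

```text
21.6 [623.33427285 -13.65900918 260.19659387]
slide [-0.9 -0.  28.3] dr [ 0.   -0.   -0.01]
```

View pics/s7.png

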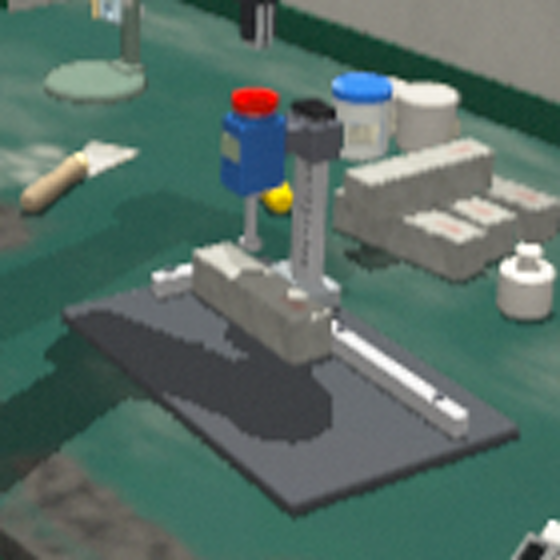

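The scene crop shows the closed fingertips at (258,45), centred above the red pad at (255,97). The prism is tight against the fence and stop, with the foot above it. Now I'll press the head down.

>>> step_arm([
  {"slide": [0, 0, 10], "dr": [0, 0, 0], "jaw": 0},
  {"slide": [0, 0, 22], "dr": [0, 0, 0], "jaw": 0},
  {"slide": [0, 0, 30], "dr": [0, 0, 0], "jaw": 0},
  {"slide": [0, 0, 38], "dr": [0, 0, 0], "jaw": 0},
  {"slide": [0, 0, 48], "dr": [0, 0, 0], "jaw": 0},
  {"slide": [0, 0, 58], "dr": [0, 0, 0], "jaw": 0},
  {"slide": [0, 0, 68], "dr": [0, 0, 0], "jaw": 0},
  {"slide": [0, 0, 78], "dr": [0, 0, 0], "jaw": 0},
])

```text
clock: 22.65
position: [623.7, -13.3, 182.3]
ee_rot: [-0.66, 0.751, -0.0, 0.0]
contact_force: [-0.8, -0.3, 4.5]
gripper_width: -0.2
grasp_force: 2.5
```

>>> step_arm([
  {"slide": [0, 0, 7], "dr": [0, 0, 0], "jaw": 0},
  {"slide": [0, 0, 14], "dr": [0, 0, 0], "jaw": 0},
  {"slide": [0, 0, 20], "dr": [0, 0, 0], "jaw": 0},
  {"slide": [0, 0, 24], "dr": [0, 0, 0], "jaw": 0},
  {"slide": [0, 0, 28], "dr": [0, 0, 0], "jaw": 0},
  {"slide": [0, 0, 31], "dr": [0, 0, 0], "jaw": 0},
  {"slide": [0, 0, 33], "dr": [0, 0, 0], "jaw": 0},
  {"slide": [0, 0, 33], "dr": [0, 0, 0], "jaw": 0},
])

```text
clock: 23.65
position: [623.7, -13.3, 152.1]
ee_rot: [-0.66, 0.751, -0.001, 0.0]
contact_force: [-4.8, 0.4, 14.5]
gripper_width: 0.1
grasp_force: 7.2
```

>>> step_arm([
  {"slide": [0, 0, 1], "dr": [0, 0, 0], "jaw": 0},
  {"slide": [0, 0, 2], "dr": [0, 0, 0], "jaw": 0},
  {"slide": [0, 0, 3], "dr": [0, 0, 0], "jaw": 0},
  {"slide": [0, 0, 3], "dr": [0, 0, 0], "jaw": 0},
  {"slide": [0, 0, 3], "dr": [0, 0, 0], "jaw": 0},
  {"slide": [0, 0, -3], "dr": [0, 0, 0], "jaw": 0},
  {"slide": [0, 0, -20], "dr": [0, 0, 0], "jaw": 0},
  {"slide": [0, 0, -60], "dr": [0, 0, 0], "jaw": 0},
])

```text
clock: 24.65
position: [622.0, -13.4, 207.2]
ee_rot: [-0.66, 0.752, 0.002, -0.003]
contact_force: [1.1, -0.5, 0.1]
gripper_width: -0.1
grasp_force: 0.0
```

Run:
```python
from h import *
s=arm.read_state();print(s["clock"],s["position"],s["joints"],s["contact_force"])
plan((495,380.5,110),down(-np.pi/2+TH))
```

```text
24.65 [622.03209168 -13.37382786 207.24429297] [ 2.37853723e-01  3.99939426e-01 -3.01062517e-02 -8.88408186e-04
 -1.14719087e+00 -3.67381937e-01] [ 1.10070823 -0.51462137  0.08915089]
slide [-374.3  176.4   97.8] dr [ 0.05 -0.01 -0.01]
```

>>> step_arm([
  {"slide": [-10, 10, -10], "dr": [0, 0, 0], "jaw": 0},
  {"slide": [-60, 35, -10], "dr": [0, 0, 0], "jaw": 0},
  {"slide": [-112, 60, -10], "dr": [0, 0, 0], "jaw": 0},
  {"slide": [-164, 85, 0], "dr": [0, 0, 0], "jaw": 0},
  {"slide": [-216, 110, 20], "dr": [0, 0, 0], "jaw": 0},
  {"slide": [-268, 135, 40], "dr": [0, 0, 0], "jaw": 0},
  {"slide": [-320, 155, 60], "dr": [0, 0, 0], "jaw": 0},
  {"slide": [-372, 176, 75], "dr": [0, 0, 0], "jaw": 0},
])

```text
clock: 25.65
position: [495.2, 379.7, 132.5]
ee_rot: [-0.66, 0.751, 0.0, -0.001]
contact_force: [0.7, -0.6, -0.1]
gripper_width: 0.3
grasp_force: 0.0
```

Run:
```python
from h import *
arm.read_state()
optics.get_image("wrist");optics.get_image("wrist")
s=arm.read_state();a=optics.get_image("wrist");print(s["clock"],s["position"])
b=optics.get_image("top")
g=cv2.cvtColor(a,cv2.COLOR_BGR2HSV);m=cv2.inRange(g,(45,150,120),(75,255,255))
n,l,t,c=cv2.connectedComponentsWithStats(m)
for k in range(1,n):
    if t[k,4]>150: print(t[k],c[k],wr(*c[k],42,s))
c1=cv2.resize(b[150:215,235:360],(560,291),interpolation=cv2.INTER_CUBIC)
cv2.imwrite("pics/x8.png",np.vstack([a[120:],c1]))
plan((495,380.5,60),down(-np.pi/2+TH))
```

```text
25.75 [494.0026625  382.26491277 130.92859551]
slide [-1.6  0.6 72.8] dr [ 0.01 -0.02  0.01]
```

View pics/x8.png

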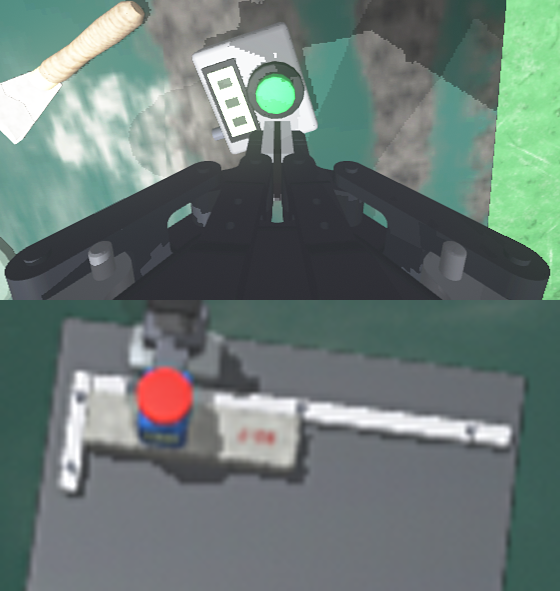

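The wrist view shows the green button at (275,215) in full-image pixels. The top view shows the head down on the prism, which is still against both stops.

Run:
```python
from h import *
s=arm.read_state();print(s["clock"],s["position"])
for z in(40,46): print(wr(275,215,z))
p=wr(275,215,42); plan((p[0],p[1],60),down(-np.pi/2+TH))
```

```text
25.85 [495.56383087 379.00976107 132.82185282]
[498.73792408 384.60584178  40.        ]
[498.46887343 382.73007316  46.        ]
slide [-5.5 -2.6 72.8] dr [ 0.01 -0.02  0.01]
```

>>> step_arm([
  {"slide": [-3, -1, 20], "dr": [0, 0, 0], "jaw": 0},
  {"slide": [-3, -1, 45], "dr": [0, 0, 0], "jaw": 0},
  {"slide": [-3, -1, 65], "dr": [0, 0, 0], "jaw": 0},
  {"slide": [-3, -1, 75], "dr": [0, 0, 0], "jaw": 0},
  {"slide": [-3, -1, 80], "dr": [0, 0, 0], "jaw": 0},
  {"slide": [-3, -1, 84], "dr": [0, 0, 0], "jaw": 0},
  {"slide": [-3, -1, 86], "dr": [0, 0, 0], "jaw": 0},
  {"slide": [-3, -1, 88], "dr": [0, 0, 0], "jaw": 0},
])

```text
clock: 26.85
position: [498.8, 380.7, 49.8]
ee_rot: [-0.66, 0.751, -0.001, 0.0]
contact_force: [-6.6, -5.9, 22.7]
gripper_width: 0.4
grasp_force: 11.0
```

>>> step_arm([
  {"slide": [0, 0, -10], "dr": [0, 0, 0], "jaw": 0},
  {"slide": [1, 2, -14], "dr": [0, 0, 0], "jaw": 0},
  {"slide": [1.5, 2.5, -14], "dr": [0, 0, 0], "jaw": 0},
  {"slide": [1.5, 2.5, -14], "dr": [0, 0, 0], "jaw": 0},
  {"slide": [1.5, 2.5, -12], "dr": [0, 0, 0], "jaw": 0},
  {"slide": [1.5, 2.5, -11], "dr": [0, 0, 0], "jaw": 0},
  {"slide": [1.5, 2.5, -10], "dr": [0, 0, 0], "jaw": 0},
  {"slide": [1.5, 2.5, -10], "dr": [0, 0, 0], "jaw": 0},
])

```text
clock: 27.85
position: [495.7, 380.1, 56.3]
ee_rot: [-0.66, 0.751, -0.0, -0.0]
contact_force: [-0.3, 0.7, -0.1]
gripper_width: 0.1
grasp_force: 0.0
```

>>> step_arm([
  {"slide": [0, 0, 1], "dr": [0, 0, 0], "jaw": 0},
  {"slide": [0, 0, 2], "dr": [0, 0, 0], "jaw": 0},
  {"slide": [0, 0, 3], "dr": [0, 0, 0], "jaw": 0},
  {"slide": [0, 0, 3], "dr": [0, 0, 0], "jaw": 0},
  {"slide": [0, 0, 3], "dr": [0, 0, 0], "jaw": 0},
  {"slide": [0, 0, 3], "dr": [0, 0, 0], "jaw": 0},
  {"slide": [0, 0, 3], "dr": [0, 0, 0], "jaw": 0},
  {"slide": [0, 0, 3], "dr": [0, 0, 0], "jaw": 0},
])

```text
clock: 28.85
position: [495.7, 380.1, 53.4]
ee_rot: [-0.66, 0.751, 0.0, 0.0]
contact_force: [-1.1, -0.5, 2.9]
gripper_width: 0.1
grasp_force: 1.5
```

>>> step_arm([
  {"slide": [0, 0, 1], "dr": [0, 0, 0], "jaw": 0},
  {"slide": [0, 0, 2], "dr": [0, 0, 0], "jaw": 0},
  {"slide": [0, 0, 3], "dr": [0, 0, 0], "jaw": 0},
  {"slide": [0, 0, 4], "dr": [0, 0, 0], "jaw": 0},
  {"slide": [0, 0, 5], "dr": [0, 0, 0], "jaw": 0},
  {"slide": [0, 0, 5], "dr": [0, 0, 0], "jaw": 0},
  {"slide": [0, 0, 5], "dr": [0, 0, 0], "jaw": 0},
  {"slide": [0, 0, 5], "dr": [0, 0, 0], "jaw": 0},
])

```text
clock: 29.85
position: [495.8, 380.1, 50.0]
ee_rot: [-0.66, 0.751, -0.0, 0.0]
contact_force: [-3.8, -2.1, 11.7]
gripper_width: 0.1
grasp_force: 5.7
```

>>> step_arm([
  {"slide": [0, 0, 3], "dr": [0, 0, 0], "jaw": 0},
  {"slide": [0, 0, 3], "dr": [0, 0, 0], "jaw": 0},
  {"slide": [0, 0, -5], "dr": [0, 0, 0], "jaw": 0},
  {"slide": [0, 0, -20], "dr": [0, 0, 0], "jaw": 0},
  {"slide": [0, 0, -50], "dr": [0, 0, 0], "jaw": 0},
  {"slide": [0, 0, -90], "dr": [0, 0, 0], "jaw": 0},
  {"slide": [0, 0, -120], "dr": [0, 0, 0], "jaw": 0},
  {"slide": [0, 0, -120], "dr": [0, 0, 0], "jaw": 0},
])

```text
clock: 30.85
position: [496.6, 381.2, 171.0]
ee_rot: [-0.66, 0.751, 0.0, 0.003]
contact_force: [0.5, -0.0, 0.1]
gripper_width: -0.3
grasp_force: 0.0
```

Run:
```python
from h import *
a=optics.get_image("scene"); b=optics.get_image("top")
c1=cv2.resize(a[150:290,180:370],None,fx=3,fy=3,interpolation=cv2.INTER_CUBIC)
s=arm.read_state();print(s["clock"],s["position"],s["contact_force"])
cv2.imwrite("pics/s9.png",c1)
```

```text
30.95 [495.15720801 379.75246144 167.58400839] [-0.85209186  0.75472765 -0.50677054]
```

View pics/s9.png

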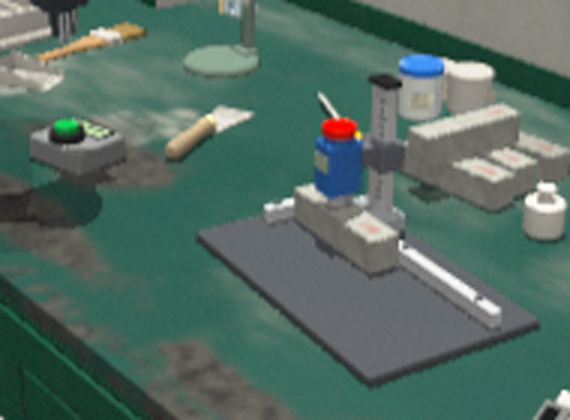

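The head at (340,165) is down on the prism, which sits against the stop and fence. The button at (67,130) is out and the robot is clear, so I'm handing the job in.

```bash
python3 -c "
from bench import arm
print(arm.job_done())"
```

```text
the job is handed in; nothing more can be done
None
```

The job is handed in at about 31 s: the prism is flush against both stops, the gauge head is fully down on it, and the button was pressed in and is out again; the hand-in returned no verdict.

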